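Load the bench mill and hold its bayonet lid at pulse

TASK

Put the terracotta stub from the kiln batt into the bowl of the bench mill, then set the blue bayonet lid on the mill with its lugs down through the two entry slots. Turn the lid clockwise against its spring to the pulse position, where its finger bar points at the yellow marks, half-way to the lock, and finish while still holding it there: do not let go, and do not turn it on into the lock click at the red marks. Leave everything else on the bench where it is.

Things in the scene. Friction and masses are not known exactly. Their poses are not given: they have to be found in the camera images.
- mill: Cream bench mill, fixed, round, 110 mm in diameter, 106 mm high; black panel on its front (-x of its own frame), cable gland at its back (+x). Origin: centre of its underside on the bench, z up. Its open bowl is 58 mm wide, floor 58 mm above the origin, with a small fixed blade up to 68 mm.
- mill_mouth (a point): Centre of the mill's mouth, level with the lip's top, 106 mm above the mill's origin; axes as the mill's. The flat steel lip is 6 mm thick, bore 66 mm, cut by two entry slots in line with the mill's own x axis (front and back), each 24 degrees wide, out to radius 40 mm. Below the lip is the groove in which the lugs turn.
- slot_front (a point): Middle of the front entry slot, 36 mm from the mill's axis, level with the lip's top; a black mark on the cream rim stands beside each slot. The other slot is half a turn away.
- pulse_mark (a point): Yellow mark (pulse) on the cream rim, 34 degrees clockwise of the front slot seen from above, 51 mm from the axis; red marks (lock) stand 70 degrees clockwise of the slots. Each mark is there twice, half a turn apart.
- lid: Dark blue bayonet lid, about 150 g, loose, upright on the bench on its grey plug (62 mm in diameter). Origin: centre of the plug's underside, z up. Flange 92 mm in diameter, its underside 15 mm above the origin; dome up to 38 mm. On the mill the flange rests on the lip, the origin then 91 mm above the mill's; if the lugs miss the slots they stop on the lip, 15 mm higher.
- lid_bar (a point): Grip point on the lid's axis, 60 mm above its origin, 2 mm below the top of the upright finger bar. The bar runs along the lid's own x axis, in line with the lugs: 60 mm long, 14 mm wide, 38 to 62 mm above the origin, with a white line on top and white ticks on the flange at its ends. Grip it from above across its 14 mm, fingertips just over the dome.
- lid_lug (a point): Tip of one lug, at the lid's +x, 38 mm from its axis. Two lugs, at +x and -x of the plug's foot, 16 degrees wide and 6 mm high, are alike: half a turn makes no difference. They fit the slots with 4 degrees and 2 mm to spare each way; seated, they have 3 mm of play below the lip.
- pulse_switch (a joint): Turn of the sprung ring in the groove, rad, 0 at rest, growing clockwise from above. The lugs pick it up after 6 degrees of free turn: lid turn from the slots = value + 0.10. Spring 0.1 N m at 0, 0.22 at pulse; let go, it turns the lid back. Pulse is 0.49 (yellow). From about 0.72 the lug rides up the sprung latch; at about 1.1 it clicks in (red).
- stub_terracotta: Orange-brown stub of a fired clay test bar, about 18 g, loose, lying on the batt: 32 mm long (along its own x), 18 mm wide, 16 mm high. Origin: centre of its underside.
- stub_white: White stub of the same size on the batt; stays there. Origin: centre of its underside.
- stub_grey: Dark grey stub of the same size on the batt; stays there. Origin: centre of its underside.
- batt: Pale kiln batt (flat refractory slab), fixed, 210 x 100 mm, 12 mm thick; the three stubs lie along its middle, 68 mm apart. Origin: centre of its underside, x along its length.
- glue: White glue bottle with a red cap, 44 mm in diameter, 120 mm high; bystander. Origin: centre of its underside.
- jar_ochre: Ochre paint jar with a white cap, 44 mm in diameter, 55 mm high; bystander. Origin: centre of its underside.
- jar_amber: Amber jar with a black cap, 48 mm in diameter, 62 mm high, near the robot; bystander. Origin: centre of its underside.
- tin_blue: Flat pale blue tin, 72 mm in diameter, 34 mm high; bystander. Origin: centre of its underside.
- brush: Brush, 190 mm long, lying on the bench; bystander. Origin: under its middle.
Things that resemble listed ones, but are neither listed nor needed, are in the scene too. Several things look just like the lid: the one meant starts farthest to the robot's right.

How it is judged:
On the way, in this order (a step that is already met when the one before it is completed fails the run):
1. the terracotta stub lies released in the mill's bowl (horizontal distance between stub_terracotta and mill below 0.03 m and z of stub_terracotta in the frame of mill between 0.05 and 0.1 m and contact force between the fingers and stub_terracotta below 0.05 N and linear speed of stub_terracotta below 0.05 m/s), for 0.2 s.
2. the lid sits down on the mill, its lugs through the slots and not yet turned to pulse (horizontal distance between lid and mill below 0.005 m and z of lid in the frame of mill between 0.085 and 0.0945 m and angle between lid's own z axis and vertical below 0.06 rad and value of joint pulse_switch below 0.25 rad), for 0.1 s.
At the end, for the whole second after the job is handed in: Terracotta stub in the bowl; lid level on the mill, within 5 mm of its axis, flange within 3 mm of the lip; fingers gripping the lid and holding pulse_switch between 0.32 and 0.66 rad (yellow mark +-10 degrees) through the last second; bystanders within 20 mm of their places (horizontal distance between stub_terracotta and mill below 0.03 m and z of stub_terracotta in the frame of mill between 0.05 and 0.1 m and horizontal distance between lid and mill below 0.005 m and z of lid in the frame of mill between 0.085 and 0.0945 m and angle between lid's own z axis and vertical below 0.06 rad and value of joint pulse_switch between 0.32 and 0.66 rad and contact force between the fingers and lid above 3 N and distance of each of stub_white, stub_grey, glue, jar_ochre, jar_amber, tin_blue, brush from where it was at the start of the episode below 0.02 m); the arm keeps its last pose, push and grip.
It fails at once if the lid is turned on into the lock click (value of joint pulse_switch above 0.8 rad).
It fails at once if another stub is moved by more than 20 mm (distance of any of stub_white, stub_grey from where it was at the start of the episode above 0.02 m).
It fails at once if a bystander (bottle, jar, tin or brush) is moved by more than 20 mm (distance of any of glue, jar_ochre, jar_amber, tin_blue, brush from where it was at the start of the episode above 0.02 m).
It also fails if it takes over 54 s, if anything falls off the work surface, if the arm or the gripper's body presses on something with over 40 N, if the wrist force passes 120 N, or if a joint passes its speed limit or range.

ROBOT

A 6-joint arm with a two-finger parallel gripper is mounted at the origin on the work surface. World frame = base frame: x ahead of the robot, y to its left, z up, the work surface at z = 0. Lengths are in m, angles in rad, forces in N, time in s.
With the tool pointing down it reaches from about 0.275 to 0.825 m from the base axis. Payload 5.2 kg.
Tool frame: the origin (TCP) lies at the very end of the fingers, on their centre line; the grasp point (between the pads) lies 19 mm behind it; z points along the fingers, y is the line along which they close (so a half turn about z gives the same grasp; the last joint's range is limited). The gripper opens to 93 mm and grips with 3 to 60 N. Pads are 15 mm wide; open, the fingers measure 128 mm over their backs; the gripper's body (75 mm by 188 mm) begins 65 mm behind the grasp point.
Start: joints at [1.144, 0.259, 1.535, -0, 1.348, -0.203], TCP at [0.122, 0.536, 0.219] pointing down, gripper open.
Joint ranges: [-3.14, 3.14], [-0.91, 2.08], [0.19, 2.58], [-1.22, 4.36], [0.22, 2.71], [-3.12, 3.12]. Speed limits (rad/s): [2.57, 2.57, 3.14, 3.14, 3.14, 3.14].

INTERFACE

Orientations are given as [roll, pitch, yaw] about the fixed x, y, z axes, in that order (R = Rz(yaw) Ry(pitch) Rx(roll)).
In Python, from station import sense, camera, job_done gives the robot as it stands.
- The arm moves only by the tool step_arm, never from a script. Its argument "commands" is a list of rows, each a list of 3 entries, a list of its own where there are three numbers: the closure, from -1 (fully open) to 1 (shut), then the shift along the tool's x, y, z in mm, then the turn, a rotation vector about the tool's x, y, z in degrees. In form: [[gripper, [dx, dy, dz], [wx, wy, wz]], ...]. A call has exactly 10 rows; each row is the pose to reach, as a shift and turn from the pose commanded when the call began, along the tool's axes at that moment; what a row does not reach only later rows make up. A row lasts 1/10 s, in which the tool goes at most 50 mm and 8.59 degrees, less where a joint would pass 70% of its speed; a pose out of reach is approached as far as the arm can. A call with a gripper value outside its range is refused whole. The fingers move at their own pace and stop on an object; "newtons" is the grip in N (left out, the last holds). Time passes only in rows, so rows that repeat a pose let the fingers close, or fill a call up. It gives the time, the measured TCP pose, the force, the opening and the grip force at its end, in the units of the state.
- sense(): the state, without advancing time (a new reading comes with each control period).
- camera(name): name is "side" or "top" or "wrist"; returns a dict with "pixels" (384x512x3 uint8, red, green, blue), "vertical_fov" (degrees; the focal length in pixels is half the picture's height over the tangent of half this angle, whatever the lens; pixels are square), "cx", "cy" (the principal point, pixels), "eye" and "orientation" of the camera in the world. Camera axes: x right, y down, z forward; pixel columns grow to the right and rows downward; lengths in m; the calibration is good to about 2 mm. A picture is of the moment at which its call begins. There is no depth.
- job_done(): hands the job in; it is judged then, once.
The state is a dict: "t": time; "joint_pos": joint angles; "joint_vel": joint speeds; "effort": joint torques, N m; "eef_pos": TCP position; "orientation": TCP orientation; "force": force on the tool from outside, world axes, zero at the start; "moment": the same for the moment, N m; "grip_width": finger opening in m; "grasp_force": force on a finger pad.
Only numpy, scipy, OpenCV 4.12 (cv2) and the standard library are available. Lean on these libraries where they do the work, as an engineer would, in place of code of your own. Each camera call takes 0.05 s, during which the arm holds its last target. There are 200 camera calls.

## Working session

There is one attempt and no reset: what is moved stays moved. The work goes in short steps, Python scripts to look and compute and a tool call to move; the robot and the scene stay as the last step left them, time stands still between calls to the robot, and variables do not carry over. Pictures are saved under pics/ and viewed, at most 10 in all, crops included, and the job is handed in when it is done.

Besides the shell and the picture viewer there is one more tool, called after ">>>" as name(argument=value, ...) on one line, values as JSON. step_arm: Moves the arm, as the interface text tells. Its arguments: {"type":"object","properties":{"commands":{"type":"array"},"newtons":{"type":"number"}},"required":["commands"]}

```bash
mkdir -p pics; cat > h.py <<'E'
import numpy as np, cv2, json
from station import sense, camera, job_done
from scipy.spatial.transform import Rotation as R
def cam(n):
    c=camera(n); c['name']=n; return c
def rot(o):
    o=np.array(o,float)
    return o if o.shape==(3,3) else (R.from_quat(o).as_matrix() if o.size==4 else R.from_euler('xyz',o).as_matrix())
def f(c): return c['pixels'].shape[0]/2/np.tan(np.radians(c['vertical_fov'])/2)
def ray(c,u,v):
    d=rot(c['orientation'])@np.array([(u-c['cx'])/f(c),(v-c['cy'])/f(c),1]); return np.array(c['eye'],float),d/np.linalg.norm(d)
def onz(c,u,v,z):
    e,d=ray(c,u,v); return e+d*(z-e[2])/d[2]
def proj(c,p):
    q=rot(c['orientation']).T@(np.array(p)-c['eye']); return np.array([c['cx']+f(c)*q[0]/q[2],c['cy']+f(c)*q[1]/q[2]])
def meet(rs):
    A=sum(np.eye(3)-np.outer(d,d) for e,d in rs); b=sum((np.eye(3)-np.outer(d,d))@e for e,d in rs); return np.linalg.solve(A,b)
def bgr(c): return cv2.cvtColor(c['pixels'],cv2.COLOR_RGB2BGR)
def hsv(c): return cv2.cvtColor(c['pixels'],cv2.COLOR_RGB2HSV)
E
python3 - <<'E'
from h import *
ims=[]
for n in ('top','side','wrist'):
    c=cam(n); np.save(n+'0.npy',c,allow_pickle=True)
    print(n,c['vertical_fov'],c['cx'],c['cy'],c['eye'],c['orientation']); cv2.imwrite(f'pics/{n}0.png',cv2.resize(bgr(c),(800,600)))
print(sense())
E
```

```text
top 49.17151172432594 263.14558378729583 192.31352486990374 [ 0.40442112 -0.02577337  1.47070321] [-3.00430521e+00 -2.51521487e-03 -1.57276456e+00]
side 45.99162480248037 263.0409075927232 182.4734969811036 [-0.04493667 -0.64995854  0.86931643] [-2.28359474  0.00972395 -0.79689656]
wrist 69.1136032962828 260.56441890679974 191.97815803853166 [0.05657013 0.55012168 0.3838742 ] [2.89310913e+00 2.11176473e-03 1.34657115e+00]
{'t': 0.15, 'joint_pos': array([ 1.14416529e+00,  2.59159480e-01,  1.53579731e+00,  1.97834134e-05,
        1.34799874e+00, -2.02806868e-01]), 'joint_vel': array([-0.00060123, -0.00144855, -0.00367026, -0.00152059, -0.00041939,
       -0.00113807]), 'effort': array([ 1.08523076e-03, -4.37650430e+01, -2.84231275e+01,  7.17420713e-02,
        3.80493980e-02, -7.72205885e-05]), 'eef_pos': array([0.12188213, 0.53591347, 0.21803116]), 'orientation': array([-3.14026160e+00, -2.93402049e-04,  2.91776390e+00]), 'force': array([ 0.75374586,  0.18956199, -0.16860465]), 'moment': array([-0.01347969,  0.02063826,  0.02966835]), 'grasp_force': 0.0, 'grip_width': 0.09315127877706608}
```

View pics/top0.png

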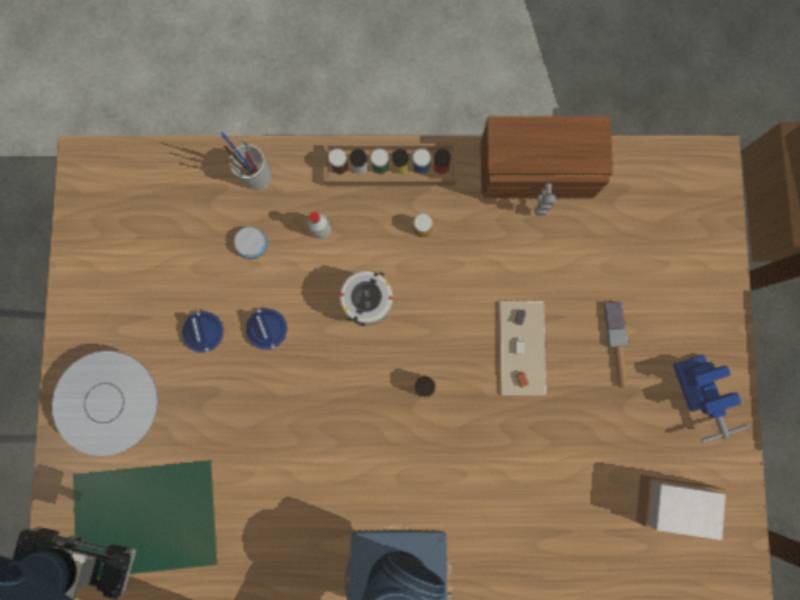

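View pics/side0.png

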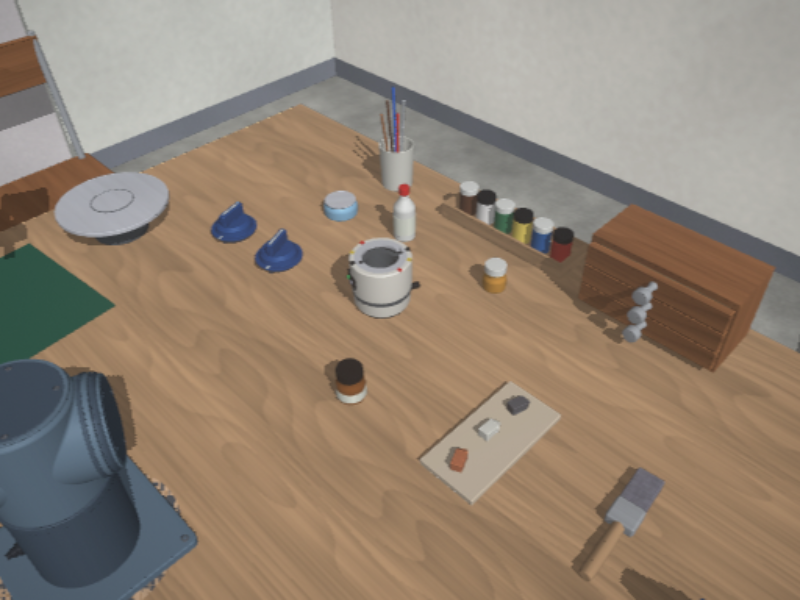

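The top view (800x600 pixels, up = +x, right = -y) shows:
- Terracotta stub at (522,379), white stub at (519,346) and grey stub at (519,317).
- Mill at (366,298).
- Lid candidates: blue domes with bars at (266,328) and (203,331). The blue clamp at (710,385) is not one, and the pale blue tin is at (250,242).

In the side view the two domes are at (279,252) and (234,224). The robot's right is -y, so I choose the lid at (266,328). The mallet-like thing at (615,340) is probably the brush.

```bash
python3 - <<'E'
from h import *
T=np.load('top0.npy',allow_pickle=True).item();S=np.load('side0.npy',allow_pickle=True).item()
def blobs(c,lo,hi,amin):
    m=cv2.inRange(hsv(c),lo,hi); n,l,s,ce=cv2.connectedComponentsWithStats(m)
    return [(ce[i].round(1),s[i][4],s[i][:4]) for i in range(1,n) if s[i][4]>=amin]
for nm,lo,hi,a in (('terra',(3,140,90),(11,255,255),12),('blue',(108,120,30),(125,255,200),80)):
    for c in(T,S):
        print(nm,c['name'])
        for b in blobs(c,lo,hi,a): print(b, onz(c,*b[0],.02).round(3))
c=T
out=[]
for (x,y,n) in ((522,379,22),(266,328,32),(366,298,36)):
    u,v=int(x*.64),int(y*.64); out.append(cv2.resize(bgr(c)[v-n:v+n,u-n:u+n],(260,260),interpolation=cv2.INTER_CUBIC))
    print(onz(c,x*.64,y*.64,.03).round(3))
cv2.imwrite('pics/crop1.png',np.hstack(out))
E
```

```text
terra top
(array([333.8, 242.5]), np.int32(29), array([332, 239,   5,   8], dtype=int32)) [ 0.43  -0.272  0.02 ]
terra side
(array([358.6, 160.8]), np.int32(90), array([353, 156,  12,  11], dtype=int32)) [ 0.924 -0.096  0.02 ]
blue top
(array([134.9, 211. ]), np.int32(161), array([128, 201,  14,  22], dtype=int32)) [0.54  0.415 0.02 ]
(array([175.8, 210.2]), np.int32(124), array([169, 202,  14,  19], dtype=int32)) [0.543 0.273 0.02 ]
(array([452.8, 244.2]), np.int32(231), array([440, 235,  27,  22], dtype=int32)) [ 0.424 -0.681  0.02 ]
(array([461.3, 258.8]), np.int32(182), array([451, 252,  22,  16], dtype=int32)) [ 0.374 -0.707  0.02 ]
blue side
(array([149.5, 143.9]), np.int32(395), array([136, 130,  28,  24], dtype=int32)) [0.536 0.437 0.02 ]
(array([178.9, 163.3]), np.int32(366), array([164, 148,  29,  25], dtype=int32)) [0.54  0.289 0.02 ]
[ 0.43  -0.271  0.03 ]
[0.543 0.29  0.03 ]
[0.609 0.07  0.03 ]
```

View pics/crop1.png

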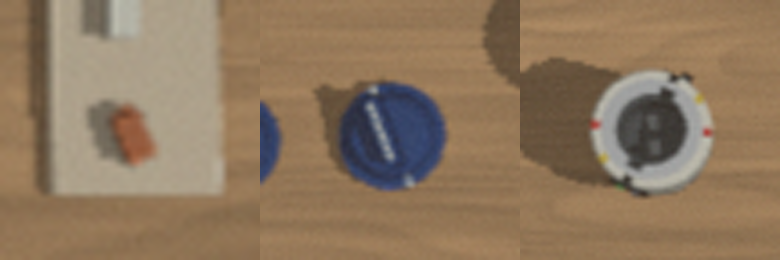

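The close crop confirms the choices. The terracotta stub is at about (0.43,-0.27), with its long axis about +33°. The lid's bar runs at about +22°, and the mill's slots at about -26°. Next I take wrist views over the lid and mill while on the way to the stub.

```bash
cat >> h.py <<'E'
def plan(xyz,yaw_deg):
    s=sense(); r=rot(s['orientation']); q=R.from_euler('xyz',[np.pi,0,np.radians(yaw_deg)]).as_matrix()
    print('t',round(s['t'],2),'eef',s['eef_pos'].round(4),'yaw',np.degrees(s['orientation'][2]).round(2))
    print('shift mm',(1e3*r.T@(np.array(xyz)-s['eef_pos'])).round(1),'turn',np.degrees(R.from_matrix(r.T@q).as_rotvec()).round(2),
      'j6',round(np.arctan2(xyz[1],xyz[0])+np.pi/2-np.radians(yaw_deg),2))
E
python3 -c "
from h import *
plan((.43,.2,.30),200)"
```

```text
t 0.15 eef [0.1219 0.5359 0.218 ] yaw 167.18
shift mm [-375.  -259.3  -81.7] turn [ -0.07  -0.04 -32.82] j6 -1.48
```

>>> step_arm(commands=[[-1, [-375, -259, -82], [0, 0, -33]], [-1, [-375, -259, -82], [0, 0, -33]], [-1, [-375, -259, -82], [0, 0, -33]], [-1, [-375, -259, -82], [0, 0, -33]], [-1, [-375, -259, -82], [0, 0, -33]], [-1, [-375, -259, -82], [0, 0, -33]], [-1, [-375, -259, -82], [0, 0, -33]], [-1, [-375, -259, -82], [0, 0, -33]], [-1, [-375, -259, -82], [0, 0, -33]], [-1, [-375, -259, -82], [0, 0, -33]]])

```text
t: 1.15
eef_pos: [0.432, 0.198, 0.3011]
orientation: [-3.141, 0.001, -2.791]
force: [-0.2, 0.4, 0.4]
grip_width: 0.0929
grasp_force: 0.0
```

```bash
python3 - <<'E'
from h import *
c=cam('wrist'); np.save('w1.npy',c); cv2.imwrite('pics/w1.png',cv2.resize(bgr(c),(800,600)))
plan((.42,.0,.30),200)
E
```

```text
t 1.2 eef [0.4353 0.1953 0.3016] yaw -160.05
shift mm [  81.  -178.3    2.1] turn [-0.23  0.14 -0.05] j6 -1.92
```

View pics/w1.png

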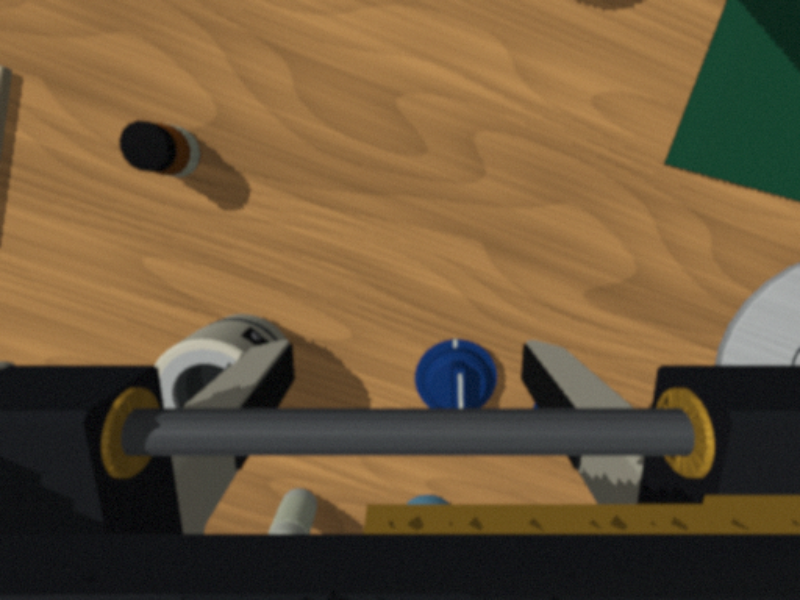

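The wrist view shows the gripper hiding its lower half. The lid's dome is at (456,375), the mill rim at (200,375) and the amber jar at (155,148). Objects are best seen on the tool's +x side, so I move on to view the stub from there.

```bash
python3 - <<'E'
from h import *
plan((.515,-.215,.22),213)
E
```

```text
t 1.2 eef [0.4353 0.1953 0.3016] yaw -160.05
shift mm [  65.2 -412.5   83.1] turn [ -0.24   0.12 -13.05] j6 -2.54
```

>>> step_arm(commands=[[0, [65, -412, 83], [0, 0, -13]], [0, [65, -412, 83], [0, 0, -13]], [0, [65, -412, 83], [0, 0, -13]], [0, [65, -412, 83], [0, 0, -13]], [0, [65, -412, 83], [0, 0, -13]], [0, [65, -412, 83], [0, 0, -13]], [0, [65, -412, 83], [0, 0, -13]], [0, [65, -412, 83], [0, 0, -13]], [0, [65, -412, 83], [0, 0, -13]], [0, [65, -412, 83], [0, 0, -13]]])

```text
t: 2.2
eef_pos: [0.511, -0.2122, 0.2156]
orientation: [3.14, -0.002, -2.567]
force: [-0.1, 0.8, 0.0]
grip_width: 0.0468
grasp_force: 0.0
```

>>> step_arm(commands=[[0.1, [0, 0, 0], [0, 0, 0]], [0.1, [0, 0, 0], [0, 0, 0]], [0.1, [0, 0, 0], [0, 0, 0]], [0.1, [0, 0, 0], [0, 0, 0]], [0.1, [0, 0, 0], [0, 0, 0]], [0.1, [0, 0, 0], [0, 0, 0]], [0.1, [0, 0, 0], [0, 0, 0]], [0.1, [0, 0, 0], [0, 0, 0]], [0.1, [0, 0, 0], [0, 0, 0]], [0.1, [0, 0, 0], [0, 0, 0]]])

```text
t: 3.2
eef_pos: [0.5113, -0.2087, 0.2176]
orientation: [3.142, 0.0, -2.563]
force: [0.4, -0.7, -0.1]
grip_width: 0.0416
grasp_force: 0.0
```

```bash
cat >> h.py <<'E'
def stub(c):
    m=cv2.inRange(hsv(c),(2,150,70),(11,255,255)); n,l,s,ce=cv2.connectedComponentsWithStats(m)
    for i in range(1,n):
        if s[i][4]>60: print('blob',i,ce[i].round(1),s[i],onz(c,*ce[i],.028).round(4))
    return l,s,ce
E
python3 - <<'E'
from h import *
c=cam('wrist'); np.save('w2.npy',c); cv2.imwrite('pics/w2.png',bgr(c)[:, :]); print(sense()['eef_pos'],sense()['grip_width'],sense()['orientation'])
stub(c)
E
```

```text
[ 0.51128848 -0.20869023  0.21760827] 0.042123638530467404 [ 3.14153680e+00 -2.81434861e-05 -2.56270117e+00]
blob 1 [254.5  90.9] [247  77  16  29 360] [ 0.4297 -0.2724  0.028 ]
```

View pics/w2.png

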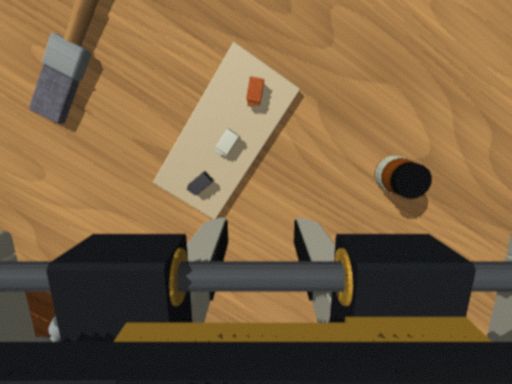

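The wrist view (512x384 pixels) shows the terracotta stub at (254,91), white at (228,143), grey at (200,183) and the amber jar at (408,178). Next I measure the stub's pose and height.

```bash
python3 - <<'E'
from h import *
c=np.load('w2.npy',allow_pickle=True).item()
h=hsv(c); m=cv2.inRange(h,(2,150,70),(11,255,255))
print(np.unique(h[m>0][:,2]//10*10,return_counts=True))
th,_=cv2.threshold(h[...,2][m>0],0,255,cv2.THRESH_OTSU); print('otsu',th)
for mm in (m, cv2.bitwise_and(m,(h[...,2]>th).astype(np.uint8)*255)):
    cs=max(cv2.findContours(mm,0,cv2.CHAIN_APPROX_NONE)[0],key=cv2.contourArea)[:,0]
    w=np.array([onz(c,u,v,.028)[:2] for u,v in cs])*1000
    (ctr,sz,a)=cv2.minAreaRect(w.astype(np.float32)); print(ctr,sz,a)
T=np.load('top0.npy',allow_pickle=True).item();S=np.load('side0.npy',allow_pickle=True).item()
hs=hsv(S); ms=cv2.inRange(hs,(2,120,60),(12,255,255)); n,l,s,ce=cv2.connectedComponentsWithStats(ms)
i=[i for i in range(1,n) if abs(ce[i][0]-293)<12 and abs(ce[i][1]-294)<12]; print(s[i],ce[i])
rs=[ray(c,254.5,90.9),ray(T,333.8,242.5)]; print('wrist+top',meet(rs)); print('+side',meet(rs+[ray(S,*ce[i[0]])]))
E
```

```text
(array([ 70,  80,  90, 110, 120, 130, 140, 150, 160, 170, 180], dtype=uint8), array([ 43,   6,   1,   4,  17,  23,  20,  28, 150, 113,   5]))
otsu 120.0
(430.45269775390625, -272.03582763671875) (31.659921646118164, 16.47515106201172) 23.187875747680664
(430.45269775390625, -272.03582763671875) (31.659921646118164, 16.47515106201172) 23.187875747680664
[[289 287  10  15 102]] [[293.33333333 293.96078431]]
wrist+top [ 0.42981    -0.2723596   0.02203348]
+side [ 0.4290946  -0.27227906  0.01777243]
```

```bash
python3 - <<'E'
from h import *
plan((.430,-.272,.08),203.2)
plan((.430,-.272,.016),203.2)
E
```

```text
t 3.25 eef [ 0.5113 -0.2087  0.2176] yaw -146.83
shift mm [102.7  -8.5 137.6] turn [ 0.   -0.    9.97] j6 -2.54
t 3.25 eef [ 0.5113 -0.2087  0.2176] yaw -146.83
shift mm [102.7  -8.5 201.6] turn [ 0.   -0.    9.97] j6 -2.54
```

>>> step_arm(commands=[[0.1, [103, -8.5, 138], [0, 0, 10]], [0.1, [103, -8.5, 138], [0, 0, 10]], [0.1, [103, -8.5, 138], [0, 0, 10]], [0.1, [103, -8.5, 138], [0, 0, 10]], [0.1, [103, -8.5, 138], [0, 0, 10]], [0.1, [103, -8.5, 160], [0, 0, 10]], [0.1, [103, -8.5, 180], [0, 0, 10]], [0.1, [103, -8.5, 192], [0, 0, 10]], [0.1, [103, -8.5, 202], [0, 0, 10]], [0.1, [103, -8.5, 202], [0, 0, 10]]])

```text
t: 4.25
eef_pos: [0.4299, -0.2716, 0.0152]
orientation: [3.141, -0.0, -2.737]
force: [-1.4, -0.2, -0.5]
grip_width: 0.0421
grasp_force: 0.0
```

>>> step_arm(commands=[[0.1, [0, 0, 0], [0, 0, 0]], [0.1, [0, 0, 0], [0, 0, 0]], [0.3, [0, 0, 0], [0, 0, 0]], [0.9, [0, 0, 0], [0, 0, 0]], [0.9, [0, 0, 0], [0, 0, 0]], [0.9, [0, 0, 0], [0, 0, 0]], [0.9, [0, 0, 0], [0, 0, 0]], [0.9, [0, 0, -10], [0, 0, 0]], [0.9, [0, 0, -40], [0, 0, 0]], [0.9, [0, 0, -80], [0, 0, 0]]], newtons=20)

```text
t: 5.25
eef_pos: [0.4285, -0.271, 0.0954]
orientation: [3.137, -0.002, -2.737]
force: [0.7, -1.5, -0.3]
grip_width: 0.0175
grasp_force: 20.0
```

```bash
python3 - <<'E'
from h import *
plan((.70,.02,.24),165)
print(sense()['grip_width'],sense()['grasp_force'])
E
```

```text
t 5.25 eef [ 0.4285 -0.271   0.0954] yaw -156.83
shift mm [-363.8  161.3 -144.5] turn [ 0.2  -0.17 38.17] j6 -1.28
0.017488562396155847 19.999835193157196
```

>>> step_arm(commands=[[0.9, [-10, 5, -60], [0, 0, 8]], [0.9, [-364, 161, -145], [0, 0, 38]], [0.9, [-364, 161, -145], [0, 0, 38]], [0.9, [-364, 161, -145], [0, 0, 38]], [0.9, [-364, 161, -145], [0, 0, 38]], [0.9, [-364, 161, -145], [0, 0, 38]], [0.9, [-364, 161, -145], [0, 0, 38]], [0.9, [-364, 161, -145], [0, 0, 38]], [0.9, [-364, 161, -145], [0, 0, 38]], [0.9, [-364, 161, -145], [0, 0, 38]]])

```text
t: 6.25
eef_pos: [0.7035, 0.0236, 0.2423]
orientation: [3.14, 0.003, 2.887]
force: [1.0, -1.0, -0.5]
grip_width: 0.0177
grasp_force: 20.0
```

>>> step_arm(commands=[[0.9, [0, 0, 0], [0, 0, 0]], [0.9, [0, 0, 0], [0, 0, 0]], [0.9, [0, 0, 0], [0, 0, 0]], [0.9, [0, 0, 0], [0, 0, 0]], [0.9, [0, 0, 0], [0, 0, 0]], [0.9, [0, 0, 0], [0, 0, 0]], [0.9, [0, 0, 0], [0, 0, 0]], [0.9, [0, 0, 0], [0, 0, 0]], [0.9, [0, 0, 0], [0, 0, 0]], [0.9, [0, 0, 0], [0, 0, 0]]])

```text
t: 7.25
eef_pos: [0.701, 0.0193, 0.2406]
orientation: [-3.142, -0.0, 2.883]
force: [0.6, 0.1, -0.3]
grip_width: 0.018
grasp_force: 20.0
```

```bash
python3 - <<'E'
from h import *
c=cam('wrist'); np.save('w3.npy',c); s=sense(); print(s['eef_pos'],np.degrees(s['orientation'][2]),s['grip_width'])
u,v=proj(c,(.605,.07,.106)); print(u,v); u,v=int(u),max(90,int(v))
im=bgr(c)[v-90:v+90,u-110:u+110]; print('crop origin',u-110,v-90); cv2.imwrite('pics/w3.png',cv2.resize(im,None,fx=3,fy=3,interpolation=cv2.INTER_CUBIC))
E
```

```text
[0.70100847 0.01924091 0.24060277] 165.1851616597823 0.017704571342113548
285.75344334135247 81.3566584111614
crop origin 175 0
```

View pics/w3.png

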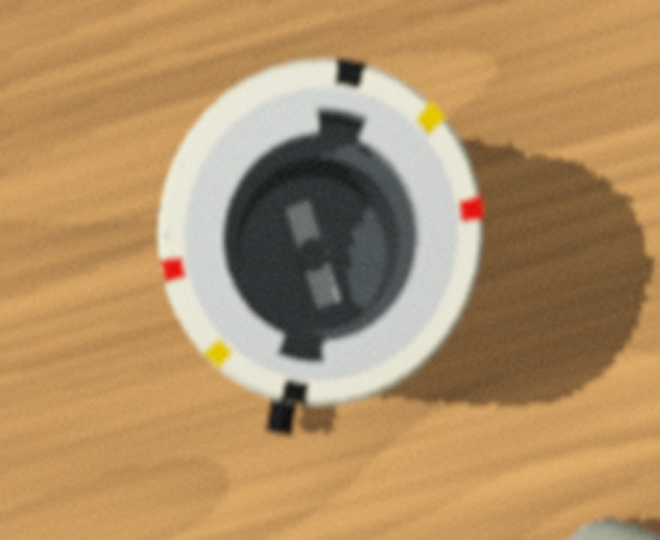

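The mill is clear in the crop: black marks at (350,72) and (294,392), yellow at (431,117) and (217,353), red at (471,209) and (173,269). Opposite marks give the centre and the slot angle.

```bash
cat >> h.py <<'E'
def mill(c,z=.106,T=None):
    h=hsv(c); res=[]; g=proj(c,(.605,.068,z)); px={}
    for nm,lo,hi,off in (('yel',(22,150,120),(35,255,255),34),('red',(0,180,120),(4,255,255),70)):
        m=cv2.inRange(h,lo,hi)
        if nm=='red': m|=cv2.inRange(h,(176,180,120),(180,255,255))
        n,l,s,ce=cv2.connectedComponentsWithStats(m)
        k=[i for i in range(1,n) if s[i][4]>=8 and np.linalg.norm(ce[i]-g)<75]
        P=[onz(c,*ce[i],z)[:2] for i in k]; px[nm]=[ce[i] for i in k]
        if len(P)==2:
            d=P[0]-P[1]; print(nm,'mid',((P[0]+P[1])/2).round(4),'dia',np.linalg.norm(d).round(4),'slot angle',((np.degrees(np.arctan2(d[1],d[0]))+off+90)%180-90).round(2))
        else: print(nm,len(P),[s[i] for i in k])
    return px
E
python3 - <<'E'
from h import *
c=np.load('w3.npy',allow_pickle=True).item()
px=mill(c); T=np.load('top0.npy',allow_pickle=True).item(); h=hsv(T)
m=cv2.inRange(h,(0,120,100),(6,255,255))|cv2.inRange(h,(174,120,100),(180,255,255)); n,l,s,ce=cv2.connectedComponentsWithStats(m)
R_=[ce[i] for i in range(1,n) if np.linalg.norm(ce[i]-np.array([234,191]))<25]; print(R_)
if len(R_)==2: print('centre 2 views',meet([ray(T,*np.mean(R_,0)),ray(c,*np.mean(px['red'],0))]))
plan((.605,.068,.20),158)
E
```

```text
yel mid [0.6019 0.0664] dia 0.1029 slot angle -24.28
red mid [0.6022 0.0665] dia 0.1025 slot angle -24.23
[array([218.5, 188. ]), array([249.5, 190. ])]
centre 2 views [0.60303389 0.06588944 0.11355074]
t 7.3 eef [0.701  0.0192 0.2406] yaw 165.19
shift mm [105.3  22.6  40.6] turn [-0.   -0.    7.19] j6 -1.07
```

```bash
python3 - <<'E'
from h import *
plan((.602,.0665,.098),165.2)
E
```

```text
t 7.3 eef [0.701  0.0192 0.2406] yaw 165.19
shift mm [107.8  20.4 142.6] turn [-0.   -0.   -0.01] j6 -1.2
```

>>> step_arm(commands=[[0.9, [108, 20.5, 60], [0, 0, 0]], [0.9, [108, 20.5, 60], [0, 0, 0]], [0.9, [108, 20.5, 60], [0, 0, 0]], [0.9, [108, 20.5, 60], [0, 0, 0]], [0.9, [108, 20.5, 80], [0, 0, 0]], [0.9, [108, 20.5, 100], [0, 0, 0]], [0.9, [108, 20.5, 120], [0, 0, 0]], [0.9, [108, 20.5, 135], [0, 0, 0]], [0.9, [108, 20.5, 142], [0, 0, 0]], [0.9, [108, 20.5, 142], [0, 0, 0]]])

```text
t: 8.3
eef_pos: [0.6025, 0.0662, 0.0982]
orientation: [-3.141, -0.0, 2.883]
force: [0.2, 0.2, 0.1]
grip_width: 0.0176
grasp_force: 20.0
```

>>> step_arm(commands=[[0.9, [0, 0, 0], [0, 0, 0]], [0.48, [0, 0, 0], [0, 0, 0]], [0.48, [0, 0, 0], [0, 0, 0]], [0.48, [0, 0, 0], [0, 0, 0]], [0.48, [0, 0, 0], [0, 0, 0]], [0.48, [0, 0, -30], [0, 0, 0]], [0.48, [0, 0, -80], [0, 0, 0]], [0.48, [0, 0, -120], [0, 0, 0]], [0.3, [0, 0, -120], [0, 0, 0]], [0.3, [0, 0, -120], [0, 0, 0]]])

```text
t: 9.3
eef_pos: [0.6024, 0.0666, 0.22]
orientation: [3.141, 0.003, 2.883]
force: [-0.3, 1.1, -0.2]
grip_width: 0.0315
grasp_force: 0.0
```

```bash
python3 - <<'E'
from h import *
c=cam('top'); u,v=234,191; im=bgr(c)[v-25:v+25,u-25:u+25]
m=cv2.inRange(hsv(c),(3,100,60),(14,255,255)); n,l,s,ce=cv2.connectedComponentsWithStats(m[v-14:v+14,u-14:u+14].copy()); print(s,ce+[u-14,v-14])
# lid viewing pose: lid .543,.283
plan((.62,.25,.22),200)
E
```

```text
[[  0   0  28  28 778]
 [ 11  15   3   3   6]] [[233.51028278 190.47943445]
 [232.16666667 193.16666667]]
t 9.35 eef [0.6014 0.0667 0.2183] yaw 165.18
shift mm [ 29.  182.   -1.7] turn [ 0.000e+00 -2.000e-02 -3.482e+01] j6 -1.54
```

```bash
python3 - <<'E'
from h import *
plan((.64,.29,.24),200)
E
```

```text
t 9.35 eef [0.6014 0.0667 0.2183] yaw 165.18
shift mm [ 19.9 225.7 -21.7] turn [ 0.000e+00 -2.000e-02 -3.482e+01] j6 -1.49
```

>>> step_arm(commands=[[0, [20, 226, -22], [0, 0, -35]], [0, [20, 226, -22], [0, 0, -35]], [0, [20, 226, -22], [0, 0, -35]], [0, [20, 226, -22], [0, 0, -35]], [0, [20, 226, -22], [0, 0, -35]], [0, [20, 226, -22], [0, 0, -35]], [0, [20, 226, -22], [0, 0, -35]], [0, [20, 226, -22], [0, 0, -35]], [0, [20, 226, -22], [0, 0, -35]], [0, [20, 226, -22], [0, 0, -35]]])

```text
t: 10.35
eef_pos: [0.6405, 0.2888, 0.2407]
orientation: [-3.141, -0.0, -2.791]
force: [-0.2, -0.4, 0.6]
grip_width: 0.0473
grasp_force: 0.0
```

```bash
python3 - <<'E'
from h import *
c=cam('wrist'); np.save('w4.npy',c); s=sense(); print(s['eef_pos'],np.degrees(s['orientation'][2]),s['grip_width'])
cv2.imwrite('pics/w4.png',cv2.resize(bgr(c)[:270],None,fx=1.5,fy=1.5,interpolation=cv2.INTER_CUBIC))
print(proj(c,(.543,.283,.04)))
E
```

```text
[0.64049637 0.28898888 0.24084645] -159.91829843631345 0.04646988884664264
[284.10971843  99.79843045]
```

View pics/w4.png

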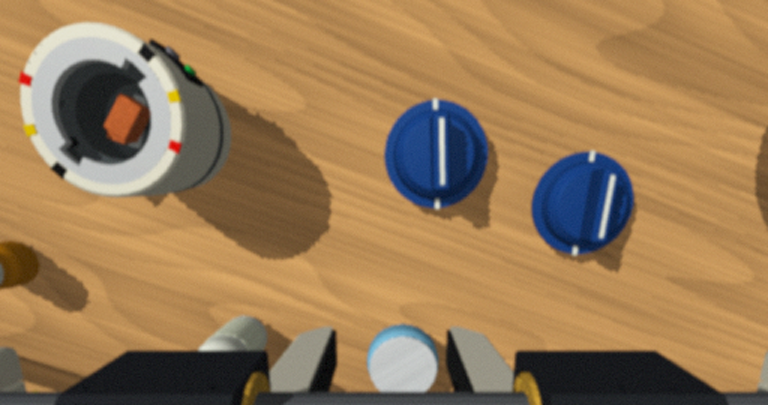

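The view shows the terracotta stub lying in the bowl at (127,119). The lid's white line runs (442,118)-(442,185), with its ticks at (435,104) and (437,204); the other lid is at (583,203). Next I measure the lid.

```bash
cat >> h.py <<'E'
def lid(c,cen,zs=(.062,.02),r=45):
    h=hsv(c); m=cv2.inRange(h,(0,0,140),(180,90,255)); n,l,s,ce=cv2.connectedComponentsWithStats(m); tick=[];line=None;res={}
    for i in range(1,n):
        if np.linalg.norm(ce[i]-cen)<r and s[i][4]>=4:
            if s[i][4]>50:
                pts=np.argwhere(l==i)[:,::-1].astype(float); w=np.array([onz(c,*p,zs[0])[:2] for p in pts]); w0=w.mean(0); vv=np.linalg.svd(w-w0)[2][0]
                pr=(w-w0)@vv; print('line px',ce[i].round(1),'xyz',onz(c,*ce[i],zs[0]).round(4),'len',(pr.max()-pr.min()).round(4),'ang',((np.degrees(np.arctan2(vv[1],vv[0]))+90)%180-90).round(2)); res['line']=ce[i]
            else: tick.append(ce[i]); 
    P=[onz(c,*t,zs[1])[:2] for t in tick]; print('ticks',np.round(tick,1).tolist())
    if len(P)==2: d=P[0]-P[1]; print('tick mid',np.mean(P,0).round(4),'dist',np.linalg.norm(d).round(4),'ang',((np.degrees(np.arctan2(d[1],d[0]))+90)%180-90).round(2))
    return res
E
python3 - <<'E'
from h import *
c=np.load('w4.npy',allow_pickle=True).item(); a=lid(c,(291,102))
w=np.load('w1.npy',allow_pickle=True).item()
T=np.load('top0.npy',allow_pickle=True).item(); S=np.load('side0.npy',allow_pickle=True).item()
print(proj(T,(.543,.283,.06)),proj(S,(.543,.283,.06)))
for k,g in ((T,proj(T,(.543,.283,.05))),(S,proj(S,(.543,.283,.06)))):
    h=hsv(k); m=cv2.inRange(h,(0,0,120),(180,110,255)); n,l,s,ce=cv2.connectedComponentsWithStats(m)
    for i in range(1,n):
        if np.linalg.norm(ce[i]-g)<16 and s[i][4]>8: print(k['name'],ce[i],s[i],meet([ray(k,*ce[i]),ray(c,*a['line'])]))
mill(c)
E
```

```text
line px [294.2  99.2] xyz [0.5404 0.2928 0.062 ] len 0.0506 ang 22.75
ticks [[289.9, 68.7], [291.0, 136.5]]
tick mid [0.5427 0.2936] dist 0.0857 ang 22.55
[170.47660402 208.99917635] [179.30641455 153.05898442]
top [167.28571429 209.        ] [164 202   7  15  28] [0.54166014 0.29166354 0.0710465 ]
yel mid [0.602 0.066] dia 0.103 slot angle -24.24
red mid [0.6021 0.0662] dia 0.1029 slot angle -24.23
```

```bash
python3 - <<'E'
from h import *
plan((.570,.305,.18),202.6)
E
```

```text
t 10.4 eef [0.6405 0.289  0.2408] yaw -159.92
shift mm [60.7 39.2 60.8] turn [-0.    0.   -2.52] j6 -1.47
```

>>> step_arm(commands=[[0, [61, 39, 61], [0, 0, -2.5]], [0, [61, 39, 61], [0, 0, -2.5]], [0, [61, 39, 61], [0, 0, -2.5]], [0, [61, 39, 61], [0, 0, -2.5]], [0, [61, 39, 61], [0, 0, -2.5]], [0, [61, 39, 61], [0, 0, -2.5]], [0, [61, 39, 61], [0, 0, -2.5]], [0, [61, 39, 61], [0, 0, -2.5]], [0, [61, 39, 61], [0, 0, -2.5]], [0, [61, 39, 61], [0, 0, -2.5]]])

```text
t: 11.4
eef_pos: [0.5698, 0.3057, 0.1797]
orientation: [3.142, 0.0, -2.746]
force: [0.0, -0.1, 0.1]
grip_width: 0.0465
grasp_force: 0.0
```

```bash
python3 - <<'E'
from h import *
c=cam('wrist'); np.save('w5.npy',c)
g=proj(c,(.541,.293,.04)); print(g)
b=lid(c,g,r=60)
o=np.load('w4.npy',allow_pickle=True).item(); a=lid(o,(291,102))
print('line 2 views',meet([ray(c,*b['line']),ray(o,*a['line'])]))
# blue outline centre
for k,gg in ((o,(291,102)),(c,g)):
    m=cv2.inRange(hsv(k),(105,90,20),(128,255,255)); m=cv2.morphologyEx(m,cv2.MORPH_CLOSE,np.ones((9,9)))
    n,l,s,ce=cv2.connectedComponentsWithStats(m); i=min(range(1,n),key=lambda i:np.linalg.norm(ce[i]-gg)+(1e3 if s[i][4]<300 else 0))
    q=max(cv2.findContours((l==i).astype(np.uint8),0,cv2.CHAIN_APPROX_NONE)[0],key=cv2.contourArea)[:,0]
    w=np.array([onz(k,*p,.019)[:2] for p in q])*1e3; print('outline',s[i],cv2.fitEllipse(w.astype(np.float32)))
E
```

```text
[261.25893122 155.20601607]
line px [261.  158.5] xyz [0.5418 0.293  0.062 ] len 0.05 ang 22.67
ticks [[261.1, 116.4], [240.5, 119.0], [234.0, 124.0], [234.5, 181.5], [261.1, 190.4]]
line px [294.2  99.2] xyz [0.5404 0.2928 0.062 ] len 0.0506 ang 22.75
ticks [[289.9, 68.7], [291.0, 136.5]]
tick mid [0.5427 0.2936] dist 0.0857 ang 22.55
line 2 views [0.54106858 0.29252155 0.06793979]
outline [ 257   67   68   71 3751] ((542.2338256835938, 293.50396728515625), (88.24842071533203, 88.60592651367188), 48.584754943847656)
outline [ 223  115   78   77 4659] ((541.9221801757812, 293.50128173828125), (88.66072082519531, 88.84536743164062), 49.75612258911133)
```

```bash
python3 - <<'E'
from h import *
plan((.5419,.2933,.042),202.66)
E
```

```text
t 11.45 eef [0.5697 0.3058 0.1797] yaw -157.33
shift mm [ 30.5  -0.8 137.7] turn [-0.    0.    0.01] j6 -1.47
```

>>> step_arm(commands=[[0, [30.5, -0.8, 50], [0, 0, 0]], [0, [30.5, -0.8, 95], [0, 0, 0]], [0, [30.5, -0.8, 110], [0, 0, 0]], [0, [30.5, -0.8, 122], [0, 0, 0]], [0, [30.5, -0.8, 132], [0, 0, 0]], [0, [30.5, -0.8, 138], [0, 0, 0]], [0, [30.5, -0.8, 138], [0, 0, 0]], [0, [30.5, -0.8, 138], [0, 0, 0]], [0, [30.5, -0.8, 138], [0, 0, 0]], [0, [30.5, -0.8, 138], [0, 0, 0]]])

```text
t: 12.45
eef_pos: [0.5423, 0.2935, 0.0425]
orientation: [-3.141, 0.001, -2.746]
force: [-0.0, 0.0, -0.2]
grip_width: 0.0466
grasp_force: 0.0
```

>>> step_arm(commands=[[0.3, [0, 0, 0], [0, 0, 0]], [0.5, [0, 0, 0], [0, 0, 0]], [0.95, [0, 0, 0], [0, 0, 0]], [0.95, [0, 0, 0], [0, 0, 0]], [0.95, [0, 0, 0], [0, 0, 0]], [0.95, [0, 0, 0], [0, 0, 0]], [0.95, [0, 0, -10], [0, 0, 0]], [0.95, [0, 0, -40], [0, 0, 0]], [0.95, [0, 0, -90], [0, 0, 0]], [0.95, [0, 0, -138], [0, 0, 0]]], newtons=45)

```text
t: 13.45
eef_pos: [0.5411, 0.293, 0.1811]
orientation: [3.142, -0.002, -2.746]
force: [0.3, 0.0, -1.2]
grip_width: 0.0136
grasp_force: 45.0
```

```bash
python3 - <<'E'
from h import *
plan((.602,.0663,.19),155.8); print(sense()['force'],sense()['grip_width'])
E
```

```text
t 13.45 eef [0.5411 0.293  0.1811] yaw -157.33
shift mm [  31.2 -232.6   -8.8] turn [-4.000e-02 -1.000e-01  4.687e+01] j6 -1.04
[ 0.31482535  0.01822352 -1.20766657] 0.013559959070257177
```

>>> step_arm(commands=[[0.95, [31, -232, -9], [0, 0, 47]], [0.95, [31, -232, -9], [0, 0, 47]], [0.95, [31, -232, -9], [0, 0, 47]], [0.95, [31, -232, -9], [0, 0, 47]], [0.95, [31, -232, -9], [0, 0, 47]], [0.95, [31, -232, -9], [0, 0, 47]], [0.95, [31, -232, -9], [0, 0, 47]], [0.95, [31, -232, -9], [0, 0, 47]], [0.95, [31, -232, -9], [0, 0, 47]], [0.95, [31, -232, -9], [0, 0, 47]]])

```text
t: 14.45
eef_pos: [0.6024, 0.0683, 0.1888]
orientation: [-3.142, -0.0, 2.72]
force: [-0.1, 0.1, -0.7]
grip_width: 0.0135
grasp_force: 45.0
```

```bash
python3 - <<'E'
from h import *
c=cam('wrist'); np.save('w6.npy',c); cv2.imwrite('pics/w6.png',bgr(c)); c=cam('side'); np.save('s6.npy',c)
plan((.602,.0663,.16),155.76)
w=np.load('w6.npy',allow_pickle=True).item(); mill(w)
E
```

```text
t 14.55 eef [0.6024 0.0681 0.1887] yaw 155.79
shift mm [-0.3 -1.8 28.7] turn [-0.   -0.    0.03] j6 -1.04
yel 1 [array([288, 145,   9,  10,  57], dtype=int32)]
red 1 [array([310, 174,   7,   7,  24], dtype=int32)]
```

View pics/w6.png

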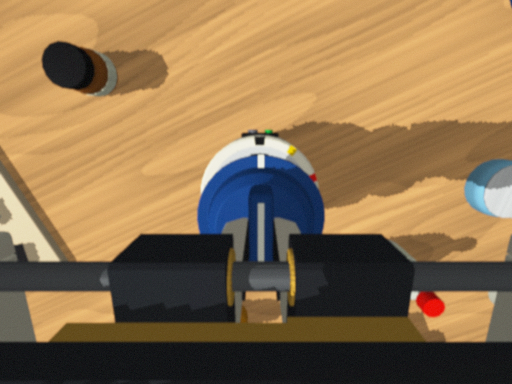

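The lid is held over the mill: its tick at (262,160) lines up with the black slot mark at (260,140). Quick numeric check of how the lid sits in the grip.

```bash
python3 - <<'E'
from h import *
c=np.load('w6.npy',allow_pickle=True).item(); h=hsv(c)
m=cv2.inRange(h,(0,0,140),(180,90,255))[152:170,254:270]; y,x=np.nonzero(m); print(len(x),x.mean()+254,y.mean()+152)
zf=.1887-.042+.02; p=onz(c,x.mean()+254,y.mean()+152,zf)-[.6024,.0681,zf]
print('tick rel',p*1e3,np.hypot(*p[:2]),np.degrees(np.arctan2(p[1],p[0])))
m=cv2.inRange(h,(105,90,20),(128,255,255)); q=max(cv2.findContours(m,0,cv2.CHAIN_APPROX_NONE)[0],key=cv2.contourArea)[:,0]
q=np.array([t for t in q if t[1]<222 and (t[0]<235 or t[0]>290 or t[1]<175)]); w=np.array([onz(c,*t,zf)[:2] for t in q])
A=np.c_[2*w,np.ones(len(w))]; s=np.linalg.lstsq(A,(w**2).sum(1),rcond=None)[0]; print('flange centre rel TCP mm',(s[:2]-[.6024,.0681])*1e3,'r',np.sqrt(s[2]+s[0]**2+s[1]**2))
b=onz(c,x.mean()+254,y.mean()+152,zf)
E
```

```text
145 260.9103448275862 158.60689655172413
tick rel [-38.72154632  17.00238848   0.        ] 0.04228994399616237 156.29402292052762
flange centre rel TCP mm [-3.18844522  0.99482956] r 0.04075592259209152
```

>>> step_arm(commands=[[0.95, [-0.3, -1.8, 20], [0, 0, 0]], [0.95, [-0.3, -1.8, 32], [0, 0, 0]], [0.95, [-0.3, -1.8, 36], [0, 0, 0]], [0.95, [-0.3, -1.8, 38], [0, 0, 0]], [0.95, [-0.3, -1.8, 41], [0, 0, 0]], [0.95, [-0.3, -1.8, 44], [0, 0, 0]], [0.95, [-0.3, -1.8, 47], [0, 0, 0]], [0.95, [-0.3, -1.8, 50], [0, 0, 0]], [0.95, [-0.3, -1.8, 52], [0, 0, 0]], [0.95, [-0.3, -1.8, 52], [0, 0, 0]]])

```text
t: 15.55
eef_pos: [0.602, 0.0656, 0.1362]
orientation: [-3.142, -0.001, 2.717]
force: [0.7, 0.6, -2.2]
grip_width: 0.0137
grasp_force: 45.0
```

The lid is past lip level at low force, so the lugs are in the slots. I seat it.

>>> step_arm(commands=[[0.95, [0, 0, 1], [0, 0, 0]], [0.95, [0, 0, 2], [0, 0, 0]], [0.95, [0, 0, 3], [0, 0, 0]], [0.95, [0, 0, 3.5], [0, 0, 0]], [0.95, [0, 0, 3.5], [0, 0, 0]], [0.95, [0, 0, 3.5], [0, 0, 0]], [0.95, [0, 0, 3.5], [0, 0, 0]], [0.95, [0, 0, 3.5], [0, 0, 0]], [0.95, [0, 0, 3.5], [0, 0, 0]], [0.95, [0, 0, 3.5], [0, 0, 0]]])

```text
t: 16.55
eef_pos: [0.6021, 0.0656, 0.1331]
orientation: [3.142, -0.0, 2.717]
force: [-0.5, 3.0, -1.1]
grip_width: 0.0135
grasp_force: 45.0
```

```bash
python3 - <<'E'
from h import *
s=sense(); print(s['eef_pos'],s['force'],s['moment'],np.degrees(s['orientation']))
E
```

```text
[0.60211167 0.06559459 0.1330911 ] [-0.4928911   3.00402719 -1.12030334] [ 0.48287689  0.1789514  -0.01591081] [ 1.79996016e+02 -1.03648706e-02  1.55679428e+02]
```

>>> step_arm(commands=[[0.95, [0, 0, 0.5], [0, 0, 3]], [0.95, [0, 0, 0.5], [0, 0, 6]], [0.95, [0, 0, 0.5], [0, 0, 9]], [0.95, [0, 0, 0.5], [0, 0, 12]], [0.95, [0, 0, 0.5], [0, 0, 15]], [0.95, [0, 0, 0.5], [0, 0, 18]], [0.95, [0, 0, 0.5], [0, 0, 21]], [0.95, [0, 0, 0.5], [0, 0, 24]], [0.95, [0, 0, 0.5], [0, 0, 27]], [0.95, [0, 0, 0.5], [0, 0, 28]]])

```text
t: 17.55
eef_pos: [0.6024, 0.0658, 0.1328]
orientation: [3.141, 0.0, 2.228]
force: [-0.1, 3.1, 0.3]
grip_width: 0.0137
grasp_force: 45.1
```

```bash
python3 - <<'E'
from h import *
s=sense(); print(s['eef_pos'],s['force'],s['moment'],np.degrees(s['orientation']),s['grasp_force'])
E
```

```text
[0.60244554 0.06577927 0.13278038] [-0.13856056  3.0531606   0.25716275] [0.648283   0.02352925 0.25630865] [1.79956801e+02 7.85189843e-03 1.27634391e+02] 45.05545377731323
```

>>> step_arm(commands=[[0.95, [0, 0, 0], [0, 0, 2]], [0.95, [0, 0, 0], [0, 0, 4]], [0.95, [0, 0, 0], [0, 0, 5.5]], [0.95, [0, 0, 0], [0, 0, 5.5]], [0.95, [0, 0, 0], [0, 0, 5.5]], [0.95, [0, 0, 0], [0, 0, 5.5]], [0.95, [0, 0, 0], [0, 0, 5.5]], [0.95, [0, 0, 0], [0, 0, 5.5]], [0.95, [0, 0, 0], [0, 0, 5.5]], [0.95, [0, 0, 0], [0, 0, 5.5]]])

```text
t: 18.55
eef_pos: [0.6023, 0.0657, 0.1328]
orientation: [3.141, -0.0, 2.133]
force: [0.2, 3.8, 0.8]
grip_width: 0.0138
grasp_force: 45.1
```

```bash
python3 - <<'E'
from h import *
s=sense(); print(s['eef_pos'],s['force'],s['moment'],np.degrees(s['orientation']),s['grasp_force'])
c=cam('wrist'); u,v=260,165; cv2.imwrite('pics/w7.png',cv2.resize(bgr(c)[v-65:v+95,u-100:u+100],None,fx=3.5,fy=3.5,interpolation=cv2.INTER_CUBIC))
E
```

```text
[0.6022718  0.06567977 0.13277214] [0.22258222 3.81191816 0.791117  ] [ 0.95570028 -0.00667361  0.29105908] [ 1.79977013e+02 -8.80983416e-04  1.22184489e+02] 45.057077407836914
```

View pics/w7.png

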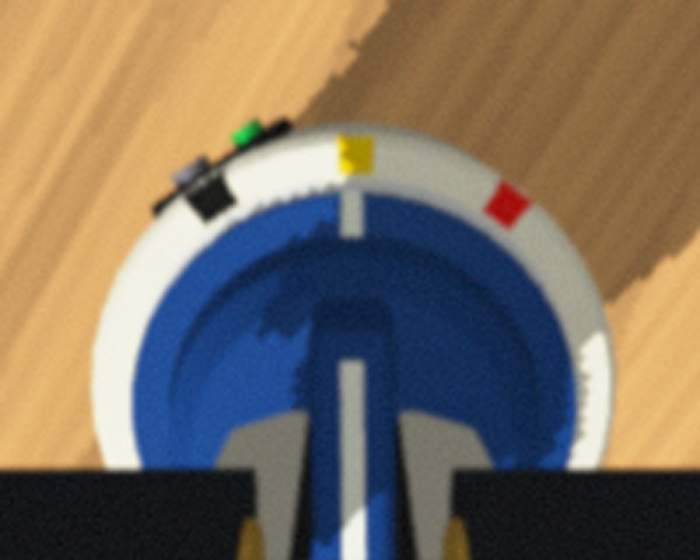

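The lid is seated flush on the lip. Its tick at (352,212) points at the yellow mark (356,155), with red still well off at (507,204). I hand it in while holding.

```bash
python3 -c "
from h import *
print(job_done())"
```

```text
the job is handed in; nothing more can be done
None
```

I handed the job in at about 18.6 s with the arm still gripping the lid at 45 N: the terracotta stub is in the bowl, and the lid sits flush on the mill, turned to the yellow pulse marks and clear of the red lock; the verdict was not shown.

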